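# Slide the board carriage to the red stop

### The arm

A 6-joint arm with a two-finger parallel gripper is mounted at the origin on a cart in front of the work surface, level with it; the furniture and walls round the work are solid. World frame = base frame: x ahead of the robot, y to its left, z up, the work surface at z = 0. Lengths are in m, angles in rad, forces in N, time in s.
With the tool pointing down it reaches from about 0.225 to 0.875 m from the base axis. Payload 3.4 kg.
Tool frame: the origin (TCP) lies at the very end of the fingers, on their centre line; the grasp point (between the pads) lies 19 mm behind it; z points along the fingers, y is the line along which they close (so a half turn about z gives the same grasp; the last joint's range is limited). The gripper opens to 85 mm and grips with 20 to 120 N. Pads are 22 mm wide; open, the fingers measure 114 mm over their backs; the gripper's body (76 mm by 85 mm) begins 54 mm behind the grasp point. The pads swing forward as they close: fully open they stand 13 mm farther back than shut.
Start: joints at [-1.322, 0.276, 1.505, -0, 1.361, -0.121], TCP at [0.208, -0.536, 0.231] pointing down, gripper open.
Joint ranges: [-2.89, 2.89], [-0.75, 2.08], [0.22, 2.7], [-1.18, 4.32], [0.11, 2.71], [-2.7, 2.7]. Speed limits (rad/s): [2.57, 2.57, 3.14, 3.14, 3.14, 3.14].

### API

Orientations are given as a unit quaternion [w, x, y, z].
In Python, from rig import get_state, optics, sign_off gives the robot as it stands.
- The arm moves only by the tool send_rows, never from a script. Its argument "increments" is a list of rows, each an object with "gripper": the gripper's target within -1 to 1 (shut at 1, half-way at 0, fully open at -1); "linear": the shift along the world's x, y, z in m, a list of three; "delta_rot": the turn, a rotation vector about the world's x, y, z in rad, a list of three. In form: [{"gripper": gripper, "linear": [dx, dy, dz], "delta_rot": [rx, ry, rz]}, ...]. A call has 1 to 8 rows; each row is the pose to reach, as a shift and turn from the pose commanded when the call began; what a row does not reach only later rows make up. A row lasts 1/10 s, in which the tool goes at most 50 mm and 8.59 degrees, less where a joint would pass 70% of its speed; a pose out of reach is approached as far as the arm can. A call with a gripper value outside its range is refused whole. The fingers move at their own pace and stop on an object; "newtons" is the grip in N (left out, the last holds). Time passes only in rows, so rows that repeat a pose let the fingers close. It gives the time, the measured TCP pose, the force, the opening and the grip force at its end, in the units of the state.
- get_state(): the state, without advancing time (a new reading comes with each control period).
- optics.get_image(name): name is "scene" or "top"; returns a dict with "pixels" (400x640x3 uint8, blue, green, red), "K" (3x3 intrinsics, pixels), "rvec" (rotation vector, rad) and "tvec" (3), from world to camera coordinates, as OpenCV has them. Camera axes: x right, y down, z forward; pixel columns grow to the right and rows downward; lengths in m; the calibration is good to about 2 mm. A picture is of the moment at which its call begins. There is no depth.
- sign_off(): hands the job in; it is judged then, once.
The state is a dict: "clock": time; "qpos": joint angles; "qd": joint speeds; "effort": joint torques, N m; "position": TCP position; "ee_rot": TCP orientation; "contact_force": force on the tool from outside, world axes, zero at the start; "moment": the same for the moment, N m; "width": finger opening in m; "gripper_force": force on a finger pad.
Only numpy, scipy, OpenCV 4.12 (cv2) and the standard library are available. Lean on these libraries where they do the work, as an engineer would, in place of code of your own. Each camera call takes 0.05 s, during which the arm holds its last target. There are 200 camera calls.

### The job

Bring the circuit board to the red stop: with a fingertip press down the blue pad in the middle of the grey carriage to free its lock, keep it pressed while you push the carriage along its rail until it rests against the red stop, then let the pad spring up so that the carriage is locked there. Never force the carriage along while it is locked, and leave the screwdriver, battery, jar and screw dish round the rail where they are.

Things in the scene. Friction and masses are not known exactly. Their poses are not given: they have to be found in the camera images.
- rail: slotted aluminium channel screwed to the bench, 336 mm long, 44 mm wide, its top 28 mm above the bench. Origin on the bench under its centre; its y axis runs along the rail, z up. It stands at a different place and yaw each time.
- carriage (a joint): position of the carriage along the rail in m: 0 at the middle of the rail, growing along the rail's +y. Moves freely (about 1 N) while the pad is pressed by 1 mm or more; locked by a friction brake that holds against 15 to 20 N while the pad is up.
- carriage_mid (a point): centre of the carriage, at the height of the rail's top (28 mm above the bench). The carriage is a grey plate 90 mm long along the rail and 100 mm across it, its top 36 mm above the bench. A green circuit board is fixed on a white plate on its far (+x of the rail) side, reaching 119 mm from the carriage centre, components up to 51 mm above the bench.
- pad_top (a point): top centre of the blue lock pad, 50x50 mm, in the middle of the carriage; 52 mm above the bench when up, 47 when fully down. Along the rail it lies between two upright grey ribs 58 mm apart, 9 mm thick, 46 mm long across the rail, tops 60 mm above the bench. A fingertip pressed on it carries the carriage along by friction or pushes on a rib.
- lock_pad (a joint): how far the blue pad is pressed down in m: 0 up (locked), 0.005 fully down. A spring lifts it: about 11 N to begin to press it, 14 N fully down.
- red_stop: red block clamped on the rail, 50 mm across the rail and 20 mm long along it, top 48 mm above the bench with a 6 mm high black screw head on it. Origin at its centre along and across the rail, at the height of the rail's top. It may be at either end of the rail; the carriage touches it when their centres are 55 mm apart.
- yellow_stop: the same block in yellow, at the other end of the rail; not the goal.
- driver: loose precision screwdriver with red handle, 154 mm long, lying on the near side of the rail; origin under its middle, its length along its y. To be left alone.
- battery: loose black block battery with copper-coloured end, 27x47x18 mm, on the near side of the rail; origin under its middle. To be left alone.
- jar: loose amber jar with black lid, 52 mm wide, 38 mm high, on the far side of the rail; origin under its middle. To be left alone.
- dish: loose round dish of screws, 67 mm wide, 16 mm high, on the far side of the rail; origin under its middle. To be left alone.

How it is judged:
By the outcome, as a careful person would: the job done as asked, in the order asked, and still so for the second after the job is handed in, with the robot touching nothing.
It also fails if it takes over 32 s, if anything falls off the work surface, if the arm or the gripper's body presses on something with over 40 N, if the wrist force passes 120 N, or if a joint passes its speed limit or range.

## Working session

There is one attempt and no reset: what is moved stays moved. The work goes in short steps, Python scripts to look and compute and a tool call to move; the robot and the scene stay as the last step left them, time stands still between calls to the robot, and variables do not carry over. Pictures are saved under pics/ and viewed, at most 10 in all, crops included, and the job is handed in when it is done.

Besides the shell and the picture viewer there is one more tool, called after ">>>" as name([rows], argument=value, ...), one row to a line, values as JSON. send_rows: Moves the arm, as the interface text tells. Its arguments: {"type":"object","properties":{"increments":{"type":"array"},"newtons":{"type":"number"}},"required":["increments"]}

```bash
mkdir -p pics; cat > h.py <<'E'
import numpy as np, cv2
from rig import get_state, optics
def img(n,f=None):
    d=optics.get_image(n)
    if f: cv2.imwrite('pics/'+f,d['pixels'])
    return d
def ray(d,uv,z):
    R=cv2.Rodrigues(np.array(d['rvec'],float))[0]; t=np.array(d['tvec'],float).ravel()
    K=np.array(d['K'],float); c=-R.T@t
    r=R.T@np.linalg.inv(K)@np.array([uv[0],uv[1],1.0])
    return c+r*(z-c[2])/r[2]
def blobs(d,lo,hi,amin=60):
    m=cv2.inRange(cv2.cvtColor(d['pixels'],cv2.COLOR_BGR2HSV),np.array(lo),np.array(hi))
    n,l,s,c=cv2.connectedComponentsWithStats(m)
    return [(c[i].round(1),s[i].tolist(),cv2.minAreaRect(np.argwhere(l==i)[:,::-1].astype(np.float32))) for i in range(1,n) if s[i][4]>=amin]
E
python3 - <<'E'
from h import *
a=img('top','top1.png');b=img('scene','scene1.png')
for nm,lo,hi,z in [('blue',(100,120,50),(130,255,255),.052),('red',(0,140,70),(6,255,255),.048),('red2',(172,140,70),(180,255,255),.048),('yel',(20,130,90),(34,255,255),.048)]:
  for n,d in(('top',a),('scene',b)):
    for x in blobs(d,lo,hi): print(nm,n,x,ray(d,x[0],z).round(4))
print(get_state())
E
```

```text
blue top (array([345. ,  16.6]), [338, 1, 14, 29, 141], ((343.9801330566406, 15.530498504638672), (28.841466903686523, 9.837000846862793), 78.11134338378906)) [0.9473 0.1711 0.052 ]
blue top (array([319.6,  17.1]), [315, 2, 14, 29, 138], ((321.6288757324219, 16.16495132446289), (12.1692533493042, 28.061933517456055), 2.602562189102173)) [0.9477 0.2228 0.052 ]
blue top (array([519.7,  60.2]), [504, 20, 35, 88, 1319], ((520.9428100585938, 63.30972671508789), (86.72505187988281, 33.73704528808594), 88.78113555908203)) [ 0.8445 -0.1772  0.052 ]
blue top (array([175.6, 154.3]), [163, 148, 23, 14, 183], ((173.76470947265625, 154.44117736816406), (24.01102638244629, 9.701424598693848), 14.03624439239502)) [0.6723 0.514  0.052 ]
blue top (array([324.3, 239.8]), [312, 228, 25, 25, 586], ((324.0, 240.0), (24.0, 24.0), 90.0)) [0.4959 0.226  0.052 ]
blue top (array([558.8, 304.5]), [554, 292, 13, 22, 136], ((559.65576171875, 302.213134765625), (21.004291534423828, 11.226430892944336), 84.80557250976562)) [ 0.3604 -0.2159  0.052 ]
blue scene (array([364.1, 127.7]), [348, 97, 33, 66, 1543], ((363.
[... 6199 characters left out ...]
8 0.048 ]
{'clock': 0.1, 'qpos': array([-1.32200639e+00,  2.76585757e-01,  1.50597240e+00, -2.83439283e-05,
        1.36070439e+00, -1.21019590e-01]), 'qd': array([-0.00141442, -0.00211603, -0.0019968 ,  0.00065801,  0.00059369,
       -0.0024513 ]), 'effort': array([-5.20922868e-05, -4.17703307e+01, -2.46404260e+01, -2.87989942e-04,
        5.87597169e-03,  1.04438186e-05]), 'position': array([ 0.20768995, -0.5356975 ,  0.23050901]), 'ee_rot': array([-8.32358871e-04,  9.82952877e-01,  1.83855773e-01, -6.71340519e-05]), 'contact_force': array([-0.41377395,  0.2843112 , -0.07976477]), 'moment': array([-0.01240244,  0.0830727 , -0.03649306]), 'gripper_force': 0.0, 'width': 0.08519511584570505}
```

View pics/top1.png

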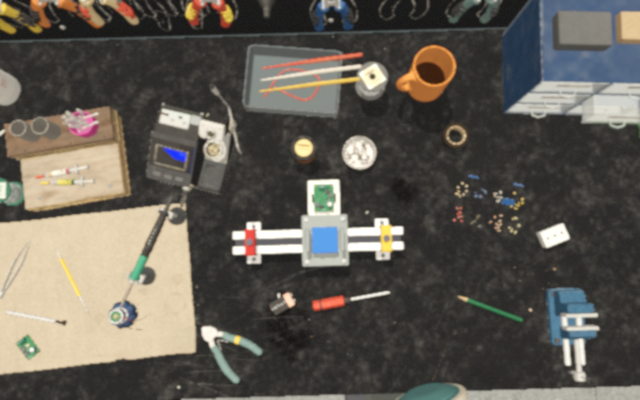

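View pics/scene1.png

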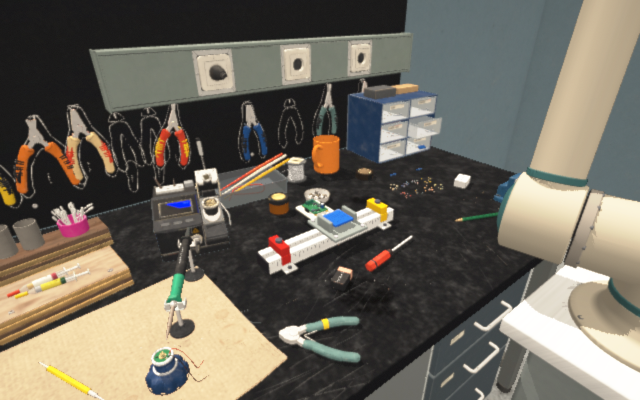

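The top view shows the pad at px (324,240), the red stop at (250,242) and the yellow stop at (386,238). That gives pad ≈ (0.496, 0.226), red ≈ (0.495, 0.370), the rail almost along world y, and about 89 mm of travel in +y. The driver and battery are on the near side, and the jar and dish on the far side. I'll move above the pad with the gripper shut.

>>> send_rows([
  {"gripper":1,"linear":[0.017,0.045,0],"delta_rot":[0,0,-0.05]},
  {"gripper":1,"linear":[0.034,0.09,0],"delta_rot":[0,0,-0.1]},
  {"gripper":1,"linear":[0.051,0.135,0],"delta_rot":[0,0,-0.15]},
  {"gripper":1,"linear":[0.068,0.18,0],"delta_rot":[0,0,-0.2]},
  {"gripper":1,"linear":[0.085,0.225,0],"delta_rot":[0,0,-0.25]},
  {"gripper":1,"linear":[0.102,0.27,0],"delta_rot":[0,0,-0.3]},
  {"gripper":1,"linear":[0.119,0.315,0],"delta_rot":[0,0,-0.35]},
  {"gripper":1,"linear":[0.136,0.36,0],"delta_rot":[0,0,-0.37]},
])

```text
clock: 0.9
position: [0.3438, -0.1742, 0.2312]
ee_rot: [-0.0, 1.0, -0.001, 0.0]
contact_force: [0.9, 0.1, -0.4]
width: -0.0002
gripper_force: 0.0
```

>>> send_rows([
  {"gripper":1,"linear":[0.017,0.045,0],"delta_rot":[0,0,0]},
  {"gripper":1,"linear":[0.034,0.09,0],"delta_rot":[0,0,0]},
  {"gripper":1,"linear":[0.051,0.135,0],"delta_rot":[0,0,0]},
  {"gripper":1,"linear":[0.068,0.18,0],"delta_rot":[0,0,0]},
  {"gripper":1,"linear":[0.085,0.225,0],"delta_rot":[0,0,0]},
  {"gripper":1,"linear":[0.102,0.27,0],"delta_rot":[0,0,0]},
  {"gripper":1,"linear":[0.119,0.315,0],"delta_rot":[0,0,0]},
  {"gripper":1,"linear":[0.136,0.36,0],"delta_rot":[0,0,0]},
])

```text
clock: 1.7
position: [0.4799, 0.1859, 0.231]
ee_rot: [0.0, 1.0, 0.0, -0.0]
contact_force: [2.0, -0.8, 0.6]
width: -0.0
gripper_force: 0.0
```

>>> send_rows([
  {"gripper":1,"linear":[0.016,0.04,0],"delta_rot":[0,0,0]},
  {"gripper":1,"linear":[0.016,0.04,-0.045],"delta_rot":[0,0,0]},
  {"gripper":1,"linear":[0.016,0.04,-0.09],"delta_rot":[0,0,0]},
  {"gripper":1,"linear":[0.016,0.04,-0.13],"delta_rot":[0,0,0]},
  {"gripper":1,"linear":[0.016,0.04,-0.15],"delta_rot":[0,0,0]},
  {"gripper":1,"linear":[0.016,0.04,-0.15],"delta_rot":[0,0,0]},
])

```text
clock: 2.3
position: [0.4928, 0.223, 0.0778]
ee_rot: [0.001, 1.0, -0.0, -0.004]
contact_force: [0.2, -0.8, -1.0]
width: 0.0002
gripper_force: 0.0
```

```bash
python3 - <<'E'
from h import *
a=img('top');b=img('scene')
A=cv2.resize(a['pixels'][190:290,220:420],(800,400));B=cv2.resize(b['pixels'][150:290,240:440],(800,560))
cv2.imwrite('pics/t2.png',A);cv2.imwrite('pics/s2.png',B)
print(get_state()['position'])
E
```

```text
[0.49603439 0.22389166 0.08141289]
```

View pics/s2.png

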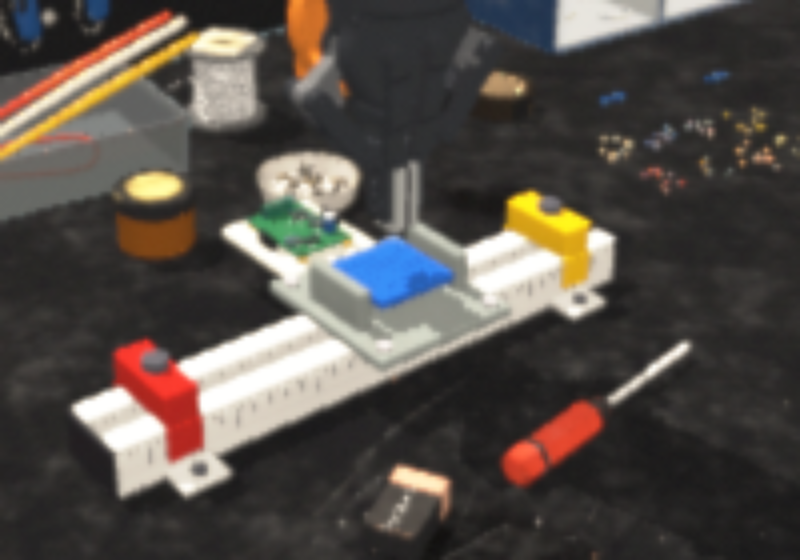

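View pics/t2.png

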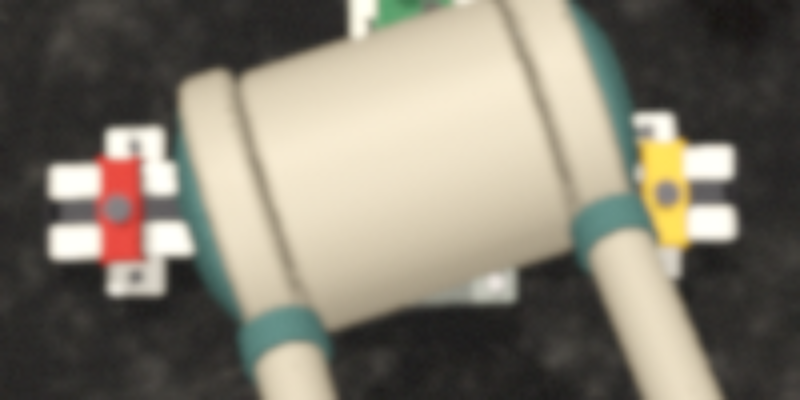

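The fingertip is centred above the pad: tip at scene crop (395,225), pad below it at (395,270), and nothing touched. Next I'll press down.

>>> send_rows([
  {"gripper":1,"linear":[0,0.001,-0.012],"delta_rot":[0,0,0]},
  {"gripper":1,"linear":[0,0.001,-0.022],"delta_rot":[0,0,0]},
  {"gripper":1,"linear":[0,0.001,-0.027],"delta_rot":[0,0,0]},
  {"gripper":1,"linear":[0,0.001,-0.029],"delta_rot":[0,0,0]},
  {"gripper":1,"linear":[0,0.001,-0.031],"delta_rot":[0,0,0]},
  {"gripper":1,"linear":[0,0.001,-0.032],"delta_rot":[0,0,0]},
  {"gripper":1,"linear":[0,0.001,-0.032],"delta_rot":[0,0,0]},
])

```text
clock: 3.1
position: [0.4954, 0.2247, 0.0508]
ee_rot: [0.0, 1.0, -0.0, -0.0]
contact_force: [-4.5, -1.3, 11.5]
width: -0.0003
gripper_force: 5.6
```

>>> send_rows([
  {"gripper":1,"linear":[0,0,-0.001],"delta_rot":[0,0,0]},
  {"gripper":1,"linear":[0,0,-0.002],"delta_rot":[0,0,0]},
  {"gripper":1,"linear":[0,0,-0.003],"delta_rot":[0,0,0]},
  {"gripper":1,"linear":[0,0,-0.003],"delta_rot":[0,0,0]},
])

```text
clock: 3.5
position: [0.4954, 0.2248, 0.0481]
ee_rot: [0.0, 1.0, -0.0, 0.0]
contact_force: [-4.3, -2.4, 13.4]
width: -0.0002
gripper_force: 6.3
```

The pad is about 4 mm down. Now a gentle push along +y, watching the force.

>>> send_rows([
  {"gripper":1,"linear":[0,0.002,-0.0005],"delta_rot":[0,0,0]},
  {"gripper":1,"linear":[0,0.005,-0.0005],"delta_rot":[0,0,0]},
  {"gripper":1,"linear":[0,0.008,-0.0005],"delta_rot":[0,0,0]},
  {"gripper":1,"linear":[0,0.012,-0.0005],"delta_rot":[0,0,0]},
  {"gripper":1,"linear":[0,0.016,-0.0005],"delta_rot":[0,0,0]},
  {"gripper":1,"linear":[0,0.02,-0.0005],"delta_rot":[0,0,0]},
])

```text
clock: 4.1
position: [0.4954, 0.2449, 0.0478]
ee_rot: [0.0, 1.0, -0.0, 0.0]
contact_force: [-4.0, -1.1, 13.0]
width: 0.0001
gripper_force: 6.4
```

```bash
python3 - <<'E'
from h import *
b=img('scene')
for x in blobs(b,(100,120,50),(130,255,255)):
  if 150<x[0][1]<300 and 250<x[0][0]<420: print(x)
cv2.imwrite('pics/s3.png',cv2.resize(b['pixels'][150:290,240:440],(800,560)))
s=get_state();print(s['position'],s['contact_force'])
E
```

```text
(array([331.8, 223.9]), [318, 217, 28, 15, 185], ((331.7069396972656, 221.48277282714844), (15.362854957580566, 24.029081344604492), 66.80140686035156))
[0.49543564 0.24559056 0.04786614] [-3.83905378  0.09804117 12.17744885]
```

View pics/s3.png

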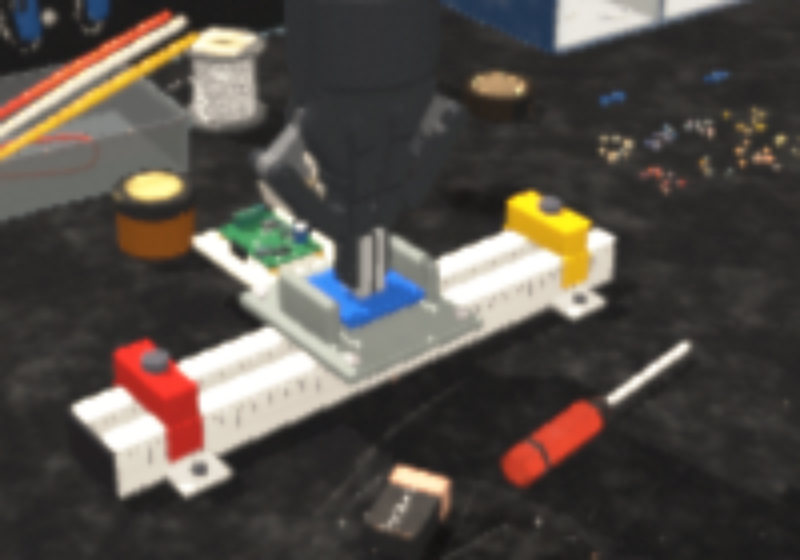

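The carriage follows the fingertip by friction, about 20 mm, with the pad down. I'll carry on and slow down near the stop.

>>> send_rows([
  {"gripper":1,"linear":[0,0.004,0],"delta_rot":[0,0,0]},
  {"gripper":1,"linear":[0,0.01,0],"delta_rot":[0,0,0]},
  {"gripper":1,"linear":[0,0.018,0],"delta_rot":[0,0,0]},
  {"gripper":1,"linear":[0,0.027,0],"delta_rot":[0,0,0]},
  {"gripper":1,"linear":[0,0.036,0],"delta_rot":[0,0,0]},
  {"gripper":1,"linear":[0,0.045,0],"delta_rot":[0,0,0]},
  {"gripper":1,"linear":[0,0.051,0],"delta_rot":[0,0,0]},
  {"gripper":1,"linear":[0,0.055,0],"delta_rot":[0,0,0]},
])

```text
clock: 4.95
position: [0.4954, 0.3004, 0.048]
ee_rot: [-0.0, 1.0, 0.0, 0.0]
contact_force: [-4.4, -1.4, 12.0]
width: 0.0001
gripper_force: 6.3
```

>>> send_rows([
  {"gripper":1,"linear":[0,0.002,0],"delta_rot":[0,0,0]},
  {"gripper":1,"linear":[0,0.004,0],"delta_rot":[0,0,0]},
  {"gripper":1,"linear":[0,0.006,0],"delta_rot":[0,0,0]},
  {"gripper":1,"linear":[0,0.008,0],"delta_rot":[0,0,0]},
  {"gripper":1,"linear":[0,0.01,0],"delta_rot":[0,0,0]},
  {"gripper":1,"linear":[0,0.01,0],"delta_rot":[0,0,0]},
])

```text
clock: 5.55
position: [0.4953, 0.3104, 0.048]
ee_rot: [-0.0, 1.0, -0.0, 0.0]
contact_force: [-3.7, -0.3, 12.7]
width: 0.0
gripper_force: 6.3
```

>>> send_rows([
  {"gripper":1,"linear":[0,0.001,0],"delta_rot":[0,0,0]},
  {"gripper":1,"linear":[0,0.002,0],"delta_rot":[0,0,0]},
  {"gripper":1,"linear":[0,0.003,0],"delta_rot":[0,0,0]},
  {"gripper":1,"linear":[0,0.004,0],"delta_rot":[0,0,0]},
  {"gripper":1,"linear":[0,0.005,0],"delta_rot":[0,0,0]},
  {"gripper":1,"linear":[0,0.005,0],"delta_rot":[0,0,0]},
])

```text
clock: 6.15
position: [0.4953, 0.3152, 0.048]
ee_rot: [-0.0, 1.0, -0.0, 0.0]
contact_force: [-4.2, -0.8, 13.1]
width: -0.0001
gripper_force: 6.3
```

>>> send_rows([
  {"gripper":1,"linear":[0,0.001,0],"delta_rot":[0,0,0]},
  {"gripper":1,"linear":[0,0.002,0],"delta_rot":[0,0,0]},
  {"gripper":1,"linear":[0,0.003,0],"delta_rot":[0,0,0]},
  {"gripper":1,"linear":[0,0.004,0],"delta_rot":[0,0,0]},
  {"gripper":1,"linear":[0,0.004,0],"delta_rot":[0,0,0]},
])

```text
clock: 6.65
position: [0.4954, 0.3161, 0.0477]
ee_rot: [0.003, 1.0, 0.001, -0.0]
contact_force: [-2.4, -9.2, 13.7]
width: 0.0004
gripper_force: 6.4
```

```bash
python3 - <<'E'
from h import *
b=img('scene')
cv2.imwrite('pics/s4.png',cv2.resize(b['pixels'][190:290,250:400],(800,533),interpolation=cv2.INTER_CUBIC))
s=get_state();print(s['position'],s['contact_force'])
E
```

```text
[0.49538823 0.31611627 0.04768261] [-3.16960311 -8.83002333 13.41065641]
```

View pics/s4.png

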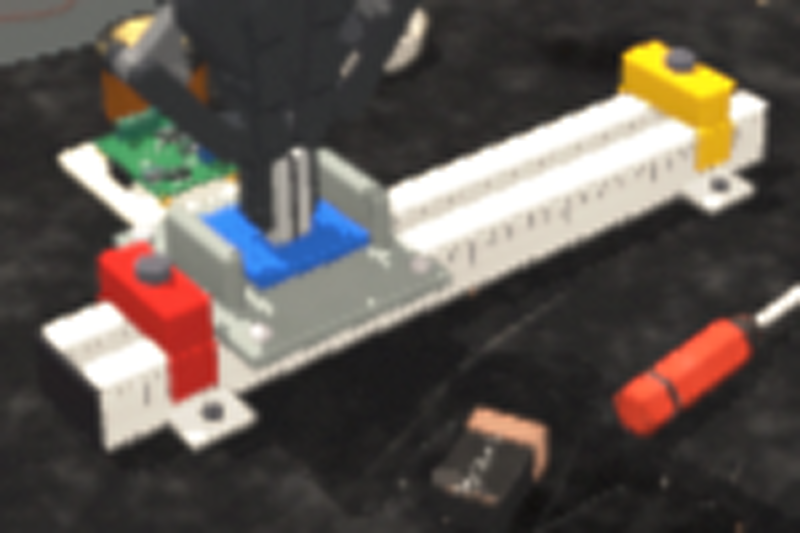

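The carriage rests against the red stop: crop (215,330), y stalled at 0.316 with 9 N side force. I'll ease most of the side force, then lift straight up.

>>> send_rows([
  {"gripper":1,"linear":[0,-0.001,0],"delta_rot":[0,0,0]},
  {"gripper":1,"linear":[0,-0.002,0],"delta_rot":[0,0,0]},
  {"gripper":1,"linear":[0,-0.002,0],"delta_rot":[0,0,0]},
])

```text
clock: 7.0
position: [0.4954, 0.316, 0.0479]
ee_rot: [0.001, 1.0, 0.0, -0.0]
contact_force: [-3.6, -3.6, 12.6]
width: 0.0
gripper_force: 6.4
```

>>> send_rows([
  {"gripper":1,"linear":[0,0,0.003],"delta_rot":[0,0,0]},
  {"gripper":1,"linear":[0,0,0.007],"delta_rot":[0,0,0]},
  {"gripper":1,"linear":[0,0,0.015],"delta_rot":[0,0,0]},
  {"gripper":1,"linear":[0,0,0.04],"delta_rot":[0,0,0]},
  {"gripper":1,"linear":[0,0,0.08],"delta_rot":[0,0,0]},
  {"gripper":1,"linear":[0,0,0.12],"delta_rot":[0,0,0]},
  {"gripper":1,"linear":[0,0,0.12],"delta_rot":[0,0,0]},
])

```text
clock: 7.7
position: [0.4996, 0.3188, 0.1722]
ee_rot: [-0.003, 1.0, -0.0, 0.006]
contact_force: [1.2, 0.5, 0.0]
width: 0.0002
gripper_force: 0.0
```

```bash
python3 - <<'E'
from h import *
b=img('scene')
cv2.imwrite('pics/s5.png',cv2.resize(b['pixels'][190:290,250:400],(800,533),interpolation=cv2.INTER_CUBIC))
s=get_state();print(s['position'],s['contact_force'])
E
```

```text
[0.49788253 0.31795172 0.16924137] [-0.92377117  1.07318707 -0.74821701]
```

View pics/s5.png

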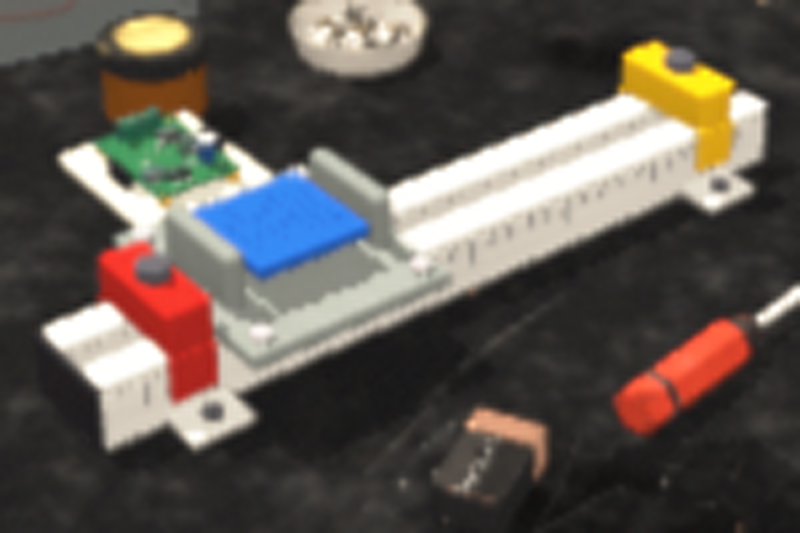

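The pad is up, the carriage sits against the red stop at crop (215,330), the loose items are where they were, and the arm is clear.

```bash
python3 -c "
from rig import sign_off
print(sign_off())"
```

```text
the job is handed in; nothing more can be done
None
```

The carriage is against the red stop with the pad sprung up, so it should be locked there; the loose items look unmoved, and I handed the job in at about 8 s (no verdict was shown).

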